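Slide a drone belly plate out over the end of a bench ledge

ROBOT

A 6-joint arm with a two-finger parallel gripper is mounted at the origin on the work surface. World frame = base frame: x ahead of the robot, y to its left, z up, the work surface at z = 0. Lengths are in m, angles in rad, forces in N, time in s.
With the tool pointing down it reaches from about 0.3 to 0.875 m from the base axis. Payload 6.4 kg.
Tool frame: the origin (TCP) lies on the centre line of the jaws, within the pads' length; the fingertips stand 19 mm ahead of it and the grasp point (between the pads) is the TCP (bot.tips_ahead is the distance from the TCP to the fingertips, in m); z points along the fingers, y is the line along which they close (so a half turn about z gives the same grasp; the last joint's range is limited). The gripper opens to 85 mm and grips with 20 to 120 N. Pads are 22 mm wide; open, the fingers measure 114 mm over their backs; the gripper's body (76 mm by 85 mm) begins 54 mm behind the grasp point. The pads swing forward as they close: fully open they stand 13 mm farther back than shut.
Start: joints at [1.061, 0.181, 1.607, -0, 1.354, -0.206], TCP at [0.172, 0.549, 0.25] pointing down, gripper open.
Joint ranges: [-2.99, 2.99], [-0.89, 2.07], [0.3, 2.58], [-1.14, 4.28], [0, 2.63], [-3.12, 3.12]. Speed limits (rad/s): [2.57, 2.57, 3.01, 3.14, 3.14, 3.14].

INTERFACE

Orientations are given as [roll, pitch, yaw] about the fixed x, y, z axes, in that order (R = Rz(yaw) Ry(pitch) Rx(roll)).
In Python, from station import bot, imaging gives the robot as it stands. The module is installed in compiled form; this text tells all that it offers.
- The arm moves only by the tool send_rows, never from a script. Its argument "targets" is a list of rows, each a list of 4 numbers: the shift along the tool's x, y, z normalised to -1 to 1, where 1 is 0.025 m, then the turn about the tool's z normalised to -1 to 1, where 1 is 0.12 rad. A call has 1 to 12 rows; each row shifts and turns the commanded pose from where the row before left it, along the tool's axes as they then stand; what a row does not reach is not made up. A row lasts 1/12 s, in which the tool goes at most 41.7 mm and 7.16 degrees, less where a joint would pass 70% of its speed; a pose out of reach is approached as far as the arm can. A call with a number of a shift or a turn outside -1 to 1 is refused whole. A call with a gripper value outside its range is refused whole. "gripper" is the gripper command: -1 is shut, 1 is fully open, values between are in proportion, set as the call begins (left out, the last holds). The fingers move at their own pace and stop on an object; "squeeze" is the grip in N (left out, the last holds). Time passes only in rows, so rows that do not move let the fingers close. It gives the time, the measured TCP pose, the force, the opening and the grip force at its end, in the units of the state.
- bot.observe(): the state, without advancing time (a new reading comes with each control period).
- imaging.read_camera(name): name is "side" or "top" or "wrist"; returns a dict with "img" (420x560x3 uint8, red, green, blue), "K" (3x3 intrinsics, pixels), "k1" (the pictures are not rectified: a ray, as slopes to the right and down, at radius r is drawn at 1 + k1 r^2 times it, then the intrinsics apply), "world_from_camera" (4x4, takes a point from camera to world coordinates); the wrist camera has in their place "tool_from_camera" (4x4, takes a point from camera to tool coordinates, whose origin is the TCP and whose axes are the flange's). Camera axes: x right, y up, looking along -z (the intrinsics and any distortion apply to the point x, -y, -z); pixel columns grow to the right and rows downward; lengths in m; the calibration is good to about 2 mm. A picture is of the moment at which its call begins: read the wrist's pose just before it. There is no depth.
- bot.finish_job(): hands the job in; it is judged then, once.
The state is a dict: "clock": time; "q": joint angles; "joint_velocities": joint speeds; "joint_efforts": joint torques, N m; "ee_pos": TCP position; "tcp_rot": TCP orientation; "ft_force": force on the tool from outside, world axes, zero at the start; "torque": the same for the moment, N m; "grip_width": opening from 0.0 (shut) to 1.0 (fully open); "finger_force": force on a finger pad.
Only numpy, scipy, OpenCV 4.12 (cv2) and the standard library are available. Lean on these libraries where they do the work, as an engineer would, in place of code of your own. Each camera call takes 0.05 s, during which the arm holds its last target. There are 200 camera calls.

TASK

Push the thin black plate along the raised ledge, towards the end where the open parts tray stands, until about a third of the plate's length sticks out past that end so that its edge can be got at. Only push it with the fingers, never pinch, lift or carry it; leave it lying flat on the ledge with its long side against the low rail that runs along the ledge, and do not shift the tray, the battery or the bit stand.

Things in the scene. Friction and masses are not known exactly. Their poses are not given: they have to be found in the camera images.
- plate: loose thin black plate with rounded-off edges, 95 mm (its x) by 130 mm (its y, the long way) by 6 mm thick, 0.1 to 0.2 kg, marked with round flush inserts (no real holes); origin at the centre of its underside. It lies flat on the ledge long way roughly along the ledge, 8 to 18 mm short of the rail at its middle, turned up to about 6 degrees.
- ledge: fixed bench riser: a flat metal ledge 340 mm long (its y) and 157 mm deep (its x from -80 to +77 mm), top face 45 mm above the bench, ends at its y = -170 and +170 mm, both ends open. A grey rail along the whole far long edge (+x of the ledge) stands 12 mm above the top face; the rail's inner face is at its x = +65 mm. Origin on the bench under the middle of the ledge.
- tray: loose grey open parts tray with four compartments, 100 mm (x) by 120 mm (y) by 28 mm high, standing on the bench 30 mm beyond one end of the ledge (which end varies); it marks the end to push towards. Origin at the centre of its underside.
- battery: loose grey battery pack, 95 mm (x) by 62 mm (y) by 50 mm high, standing on the bench beyond the other end of the ledge. Origin at the centre of its underside. Leave it alone.
- bitstand: loose black block 70 by 45 by 30 mm with upright bits up to 60 mm high, on the bench beyond the rail side of the ledge. Origin at the centre of its underside. Leave it alone.

How it is judged:
By the outcome, as a careful person would: the job done as asked, in the order asked, and still so for the second after the job is handed in, with the robot touching nothing.
It also fails if it takes over 58 s, if anything falls off the work surface, if the arm or the gripper's body presses on something with over 40 N, if the wrist force passes 120 N, or if a joint passes its speed limit or range.

## Working session

There is one attempt and no reset: what is moved stays moved. The work goes in short steps, Python scripts to look and compute and a tool call to move; the robot and the scene stay as the last step left them, time stands still between calls to the robot, and variables do not carry over. Pictures are saved under pics/ and viewed, at most 13 in all, crops included, and the job is handed in when it is done.

Besides the shell and the picture viewer there is one more tool, called after "Emit:" as name(argument=value, ...) on one line, values as JSON. send_rows: Moves the arm, as the interface text tells. Its arguments: {"type":"object","properties":{"targets":{"type":"array"},"gripper":{"type":"number"},"squeeze":{"type":"number"}},"required":["targets"]}

```bash
mkdir -p pics
python3 - <<'E'
from station import bot, imaging
import cv2,numpy as np,pickle
s=bot.observe();print({k:np.round(v,3) for k,v in s.items()},bot.tips_ahead)
ims={}
for n in("top","side"):
    c=imaging.read_camera(n);ims[n]=c
    cv2.imwrite(f"pics/{n}0.png",c["img"][:,:,::-1]);print(n,c["K"].round(1).tolist(),c["k1"],c["world_from_camera"].round(3).tolist())
pickle.dump(ims,open("c0.pkl","wb"))
E
```

```text
{'clock': np.float64(0.0), 'q': array([ 1.061,  0.182,  1.608, -0.   ,  1.354, -0.206]), 'joint_velocities': array([-0.001, -0.001,  0.001, -0.   , -0.   ,  0.001]), 'joint_efforts': array([-1.0000e-03, -4.4487e+01, -3.5133e+01, -0.0000e+00,  9.0000e-03,
        0.0000e+00]), 'ee_pos': array([0.172, 0.548, 0.249]), 'tcp_rot': array([-3.14 , -0.   ,  2.838]), 'ft_force': array([ 0.18 , -0.919, -0.156]), 'torque': array([0.034, 0.04 , 0.058]), 'finger_force': np.float64(0.0), 'grip_width': np.float64(1.001)} 0.019
top [[532.7, 0.0, 278.1], [0.0, 532.7, 201.4], [0.0, 0.0, 1.0]] -0.18017702297459148 [[0.012, 0.999, -0.041, 0.579], [-1.0, 0.012, 0.012, 0.028], [0.013, 0.041, 0.999, 1.234], [0.0, 0.0, 0.0, 1.0]]
side [[535.6, 0.0, 274.0], [0.0, 535.6, 214.1], [0.0, 0.0, 1.0]] -0.04428908734391051 [[-0.978, 0.105, -0.179, 0.416], [-0.208, -0.552, 0.807, 1.046], [-0.014, 0.827, 0.562, 0.77], [0.0, 0.0, 0.0, 1.0]]
```

View pics/top0.png

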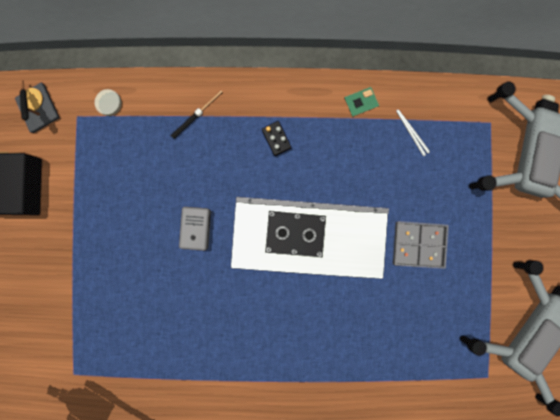

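View pics/side0.png

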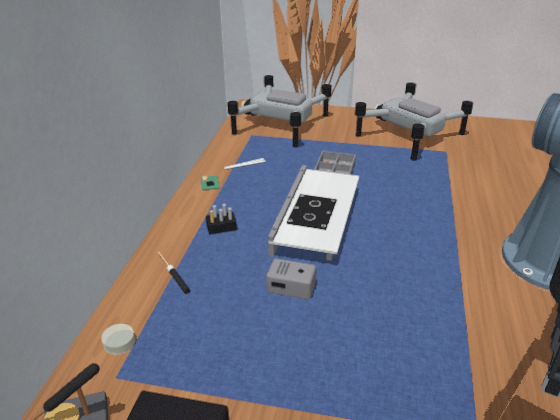

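The top view shows the white ledge at columns 232–388 and rows 198–278, with its rail at the top (+x). The tray is to the right (-y, about 421,245), the battery to the left (195,229) and the plate at about (296,234). The side view agrees, so I push towards -y.

```bash
cat > h.py <<'E'
import numpy as np,cv2
def ray(c,uv,z,T=None):
    T=c["world_from_camera"] if T is None else T
    uv=np.asarray(uv,float).reshape(-1,1,2)
    p=cv2.undistortPoints(uv,c["K"],np.array([c["k1"],0,0,0,0.]))[:,0]
    d=np.c_[p[:,0],-p[:,1],-np.ones(len(p))]@T[:3,:3].T
    o=T[:3,3]
    return o+d*((z-o[2])/d[:,2])[:,None]
def measure(c,verbose=True):
    im=c["img"].astype(int)
    w=((im.min(2)>170)*255).astype(np.uint8)
    cs=cv2.findContours(w,cv2.RETR_EXTERNAL,cv2.CHAIN_APPROX_NONE)[0]
    L=max([k for k in cs if 150<k[:,0,0].mean()<420 and 150<k[:,0,1].mean()<330],key=cv2.contourArea)
    P=ray(c,L[:,0]+0.0,.045)
    lr=cv2.minAreaRect(P[:,:2].astype(np.float32)*1000)
    m=((im.max(2)<75)*255).astype(np.uint8); roi=np.zeros_like(m)
    x,y,ww,hh=cv2.boundingRect(L); roi[y+3:y+hh+5,x-5:x+ww+45]=255
    m=cv2.morphologyEx(m&roi,cv2.MORPH_OPEN,np.ones((3,3)))
    cs=cv2.findContours(m,cv2.RETR_EXTERNAL,cv2.CHAIN_APPROX_NONE)[0]
    k=max(cs,key=cv2.contourArea)
    pr=cv2.minAreaRect(ray(c,k[:,0],.051)[:,:2].astype(np.float32)*1000)
    return lr,pr
E
python3 - <<'E'
import pickle,cv2,numpy as np
from h import *
ims=pickle.load(open("c0.pkl","rb"));c=ims["top"]
lr,pr=measure(c)
print("ledge",lr,cv2.boxPoints(lr).round(0).tolist());print("plate",pr,cv2.boxPoints(pr).round(0).tolist())
a=cv2.resize(c["img"][185:295,175:460,::-1],None,fx=2.8,fy=2.8,interpolation=cv2.INTER_CUBIC);cv2.imwrite("pics/crop.png",a)
E
```

```text
ledge ((542.6812744140625, -56.87322998046875), (341.2167053222656, 147.07908630371094), 86.35424041748047) [[458.0, -222.0], [605.0, -232.0], [627.0, 109.0], [480.0, 118.0]]
plate ((556.7574462890625, -25.10993194580078), (123.14404296875, 88.55705261230469), 85.50323486328125) [[508.0, -83.0], [596.0, -90.0], [606.0, 33.0], [517.0, 40.0]]
```

View pics/crop.png

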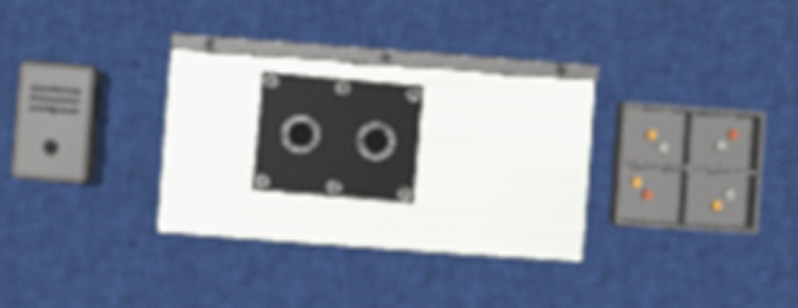

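The plate is about 12 mm from the rail and nearly parallel to it (ledge yaw about -3.65°, plate about -4.5°). First I'll align the tool with the ledge: tool x = ledge +y, tool y = ledge +x.

Emit:
send_rows(targets=[[0,0,0,1],[0,0,0,1],[0,0,0,1],[0,0,0,1],[0,0,0,1],[0,0,0,1],[0,0,0,1],[0,0,0,1],[0,0,0,1],[0,0,0,1],[0,0,0,1],[0,0,0,0.09]], gripper=-1)

```text
clock: 1.1
ee_pos: [0.1719, 0.5484, 0.2498]
tcp_rot: [-3.141, 0.001, 1.503]
ft_force: [-1.0, 0.1, -0.4]
grip_width: -0.003
finger_force: 0.0
```

Emit:
send_rows(targets=[[-0.91,0.57,0,0],[-0.91,0.57,0,0],[-0.91,0.57,0,0],[-0.91,0.57,0,0],[-0.91,0.57,0,0],[-0.91,0.57,0,0],[-0.91,0.57,0,0],[-0.91,0.57,0,0],[-0.91,0.57,0,0],[-0.91,0.57,0,0],[-0.91,0.57,0,0],[-0.91,0.57,0,0]])

```text
clock: 2.1
ee_pos: [0.3255, 0.2641, 0.2502]
tcp_rot: [-3.142, 0.0, 1.511]
ft_force: [0.4, -0.4, -0.3]
grip_width: -0.002
finger_force: 0.0
```

Emit:
send_rows(targets=[[-0.91,0.57,0,0],[-0.91,0.57,0,0],[-0.91,0.57,0,0],[-0.91,0.57,0,0],[-0.91,0.57,0,0],[-0.91,0.57,0,0],[-0.91,0.57,0,0],[-0.91,0.57,0,0],[-0.91,0.57,0,0],[-0.91,0.57,0,0],[-0.9,0.5,0,0],[0,0,0,0]])

```text
clock: 3.1
ee_pos: [0.4655, 0.0024, 0.2503]
tcp_rot: [3.141, 0.002, 1.507]
ft_force: [-0.3, 0.1, -0.6]
grip_width: -0.0
finger_force: 0.0
```

Emit:
send_rows(targets=[[-0.9,0.75,0.8,0],[0,0,1,0],[0,0,1,0],[0,0,1,0],[0,0,1,0],[0,0,1,0],[0,0,0.8,0],[0,0,0.2,0],[0,0,0,0],[0,0,0,0]])

```text
clock: 3.93
ee_pos: [0.4816, -0.0175, 0.0809]
tcp_rot: [3.141, 0.0, 1.508]
ft_force: [0.7, 0.3, 0.3]
grip_width: -0.003
finger_force: 0.0
```

Run:
```python
from station import bot, imaging
import cv2,numpy as np
c=imaging.read_camera("side");cv2.imwrite("pics/s1.png",cv2.resize(c["img"][140:300,240:430,::-1],None,fx=3.6,fy=3.6,interpolation=cv2.INTER_CUBIC))
```

```text
(no output)
```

View pics/s1.png

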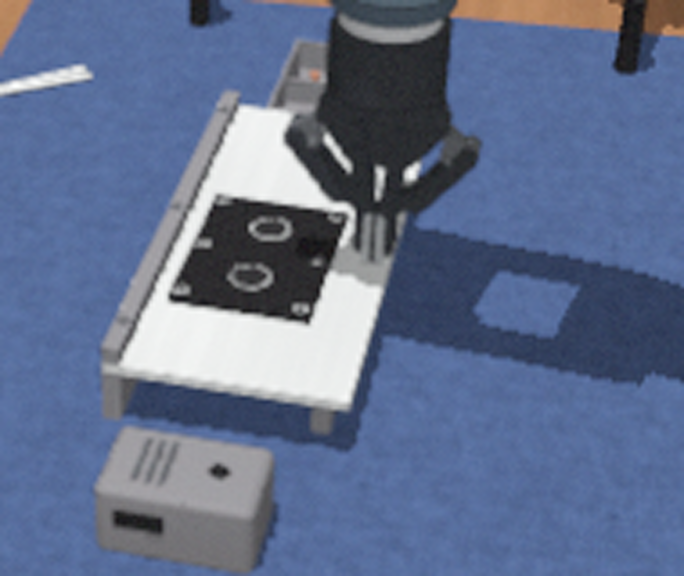

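The shut fingers hover over the free near strip beside the plate's middle (crop about 375,250), clear of the plate. I'll descend slowly until the tips touch the ledge.

Emit:
send_rows(targets=[[0,0,0.2,0],[0,0,0.2,0],[0,0,0.08,0],[0,0,0,0],[0,0,0,0]])

```text
clock: 4.4
ee_pos: [0.4812, -0.0177, 0.0683]
tcp_rot: [-3.141, -0.0, 1.507]
ft_force: [0.8, 0.2, -0.1]
grip_width: 0.002
finger_force: 0.0
```

Emit:
send_rows(targets=[[0,0,0.04,0],[0,0,0,0],[0,0,0,0]])

```text
clock: 4.65
ee_pos: [0.4813, -0.0177, 0.0673]
tcp_rot: [3.142, -0.0, 1.507]
ft_force: [-1.1, -0.3, -0.5]
grip_width: 0.003
finger_force: 0.0
```

Emit:
send_rows(targets=[[0,0,0.04,0],[0,0,0,0],[0,0,0,0]])

```text
clock: 4.9
ee_pos: [0.4812, -0.0177, 0.0662]
tcp_rot: [-3.141, -0.0, 1.507]
ft_force: [-0.2, 0.7, -0.2]
grip_width: -0.001
finger_force: 0.0
```

Emit:
send_rows(targets=[[0,0.1,0,0],[0,0.1,0,0],[0,0.1,0,0],[0,0.1,0,0],[0,0.1,0,0],[0,0.1,0,0],[0,0.1,0,0],[0,0.1,0,0],[0,0,0,0]])

```text
clock: 5.65
ee_pos: [0.5018, -0.0191, 0.0664]
tcp_rot: [3.141, 0.0, 1.507]
ft_force: [0.1, 1.0, -1.4]
grip_width: 0.003
finger_force: 0.0
```

Run:
```python
from station import bot, imaging
import cv2
from h import *
s=bot.observe();print(s["ee_pos"],s["ft_force"])
c=imaging.read_camera("side");cv2.imwrite("pics/s2.png",cv2.resize(c["img"][170:270,260:370,::-1],None,fx=6,fy=6,interpolation=cv2.INTER_CUBIC))
```

```text
[ 0.50181532 -0.01907387  0.06637337] [ 0.05960534  0.9770196  -1.40361023]
```

View pics/s2.png

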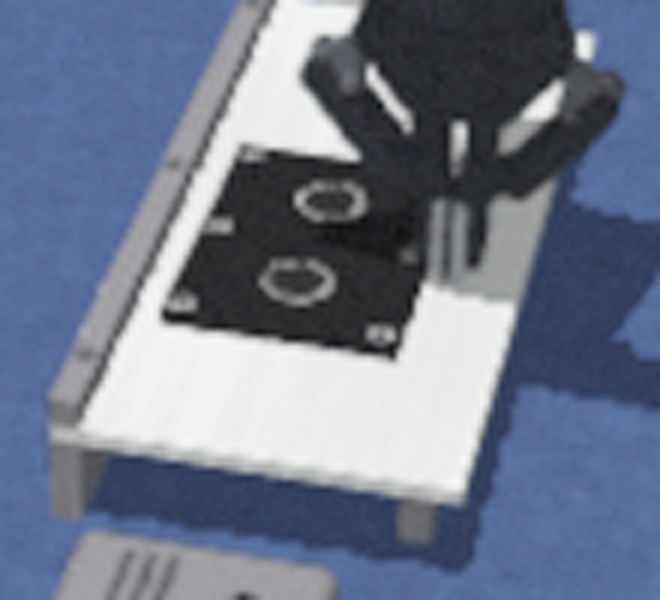

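The fingers are at or just short of the plate's near edge (crop about 425,270), and the gap to the rail is still visible. I'll keep pushing towards the rail.

Emit:
send_rows(targets=[[0,0.08,0,0],[0,0.08,0,0],[0,0.08,0,0],[0,0.08,0,0],[0,0,0,0]])

```text
clock: 6.12
ee_pos: [0.5095, -0.0195, 0.0663]
tcp_rot: [3.141, 0.0, 1.507]
ft_force: [-0.2, -1.3, 0.4]
grip_width: -0.002
finger_force: 0.0
```

Emit:
send_rows(targets=[[0,0.06,0,0],[0,0,0,0],[0,0.06,0,0],[0,0,0,0]])

```text
clock: 6.45
ee_pos: [0.5124, -0.0197, 0.0663]
tcp_rot: [3.141, -0.0, 1.507]
ft_force: [-0.4, -0.6, -0.5]
grip_width: -0.002
finger_force: 0.4
```

Run:
```python
from station import bot, imaging
import cv2
from h import *
s=bot.observe();print(s["ee_pos"],s["ft_force"])
c=imaging.read_camera("side")
im=c["img"].astype(int);g=im.max(2)
# rows across plate: print white gap width between rail and plate
for r in (200,206,212,218,222):
    x=np.arange(255,345);v=g[r,255:345];print(r,''.join('W' if im[r,q].min()>165 else ('k' if g[r,q]<75 else '.') for q in x))
```

```text
[ 0.5123947  -0.01967519  0.06630934] [-0.39245254 -0.64954839 -0.51270094]
200 .......................................kkkkkkkkkkkk..........kkkkkkkkkkkkkkkkkkkkkkkkkkkkk
206 ........................................kkkkkkkkkkkkkkk....kkkkkkkkkkkkk.......kkk........
212 ..................................kkkkkkkkkkkkkkk....kkkkkkkkkkkkkkk..kk.......k..........
218 ......................W..........kkkkkkkkkkkk............kkkkkkkkkkkkkk.WWWWWWWW..........
222 .............................kkkkkkkkkkkkkkkkkkkkkkkkkkkkkkkkkkkkkkkk.WWWWWWWWWWWWWWWWWWWW
```

Emit:
send_rows(targets=[[0,0.06,0,0],[0,0,0,0],[0,0.04,0,0],[0,0,0,0]])

```text
clock: 6.83
ee_pos: [0.5148, -0.0198, 0.0663]
tcp_rot: [3.141, -0.0, 1.507]
ft_force: [-0.3, 0.6, -0.6]
grip_width: -0.0
finger_force: 0.4
```

Emit:
send_rows(targets=[[0,0.04,0,0],[0,0,0,0]])

```text
clock: 7.0
ee_pos: [0.5159, -0.0199, 0.0663]
tcp_rot: [3.141, 0.0, 1.507]
ft_force: [-1.2, 0.2, -0.1]
grip_width: -0.003
finger_force: 0.4
```

Run:
```python
from station import bot, imaging
import cv2
s=bot.observe();print(s["ee_pos"],s["ft_force"])
c=imaging.read_camera("side");cv2.imwrite("pics/s3.png",cv2.resize(c["img"][170:270,260:370,::-1],None,fx=6,fy=6,interpolation=cv2.INTER_CUBIC))
```

```text
[ 0.51587569 -0.01992146  0.06631578] [-1.15685063  0.19869734 -0.14394852]
```

View pics/s3.png

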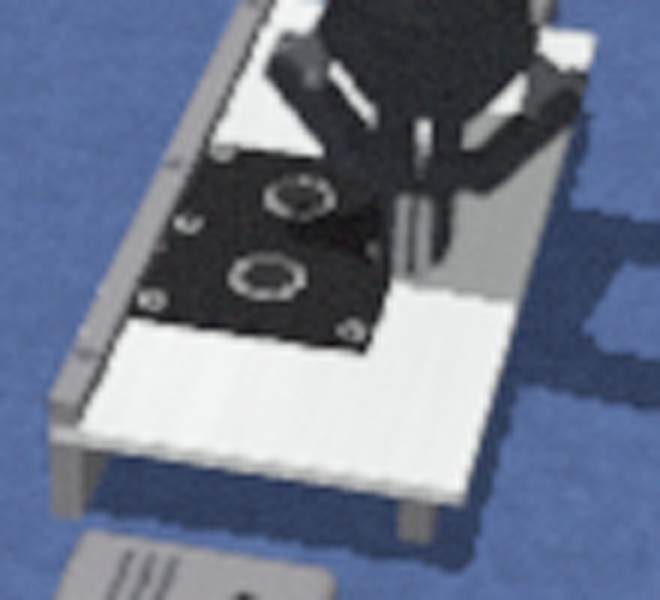

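The plate is now almost against the rail (crop 125–215, left edge), and the finger force of 0.4 N is sliding friction. I'll press on gently until the force rises.

Emit:
send_rows(targets=[[0,0.03,0,0],[0,0,0,0]])

```text
clock: 7.22
ee_pos: [0.5161, -0.0199, 0.0663]
tcp_rot: [-3.141, -0.0, 1.507]
ft_force: [-3.9, 0.4, 2.7]
grip_width: -0.002
finger_force: 1.6
```

Emit:
send_rows(targets=[[0,0.03,0,0],[0,0,0,0]])

```text
clock: 7.38
ee_pos: [0.5162, -0.0199, 0.0662]
tcp_rot: [-3.139, -0.0, 1.507]
ft_force: [-5.7, -1.4, 4.9]
grip_width: 0.001
finger_force: 3.1
```

The plate is seated against the rail (5.7 N reaction). I'll retreat, lift, and go to the +y end with the gripper partly open so both fingertips bear on that edge.

Emit:
send_rows(targets=[[0,-0.2,0,0],[0,-0.6,0,0],[0,0,-0.8,0],[0,0,-0.9,0],[0.8,0.6,0,0],[0.8,0.7,0,0],[0.8,0.7,0,0],[0.8,0.7,0,0],[0.4,0.2,0,0],[0,0,0.7,0],[0,0,0.5,0],[0,0,0,0]], gripper=-0.2)

```text
clock: 8.38
ee_pos: [0.5727, 0.0666, 0.0755]
tcp_rot: [-3.136, -0.0, 1.507]
ft_force: [-0.6, 0.0, -0.4]
grip_width: 0.398
finger_force: 0.0
```

Run:
```python
from station import bot, imaging
import cv2
from h import *
s=bot.observe();print(s["ee_pos"],s["ft_force"],s["grip_width"])
c=imaging.read_camera("side");cv2.imwrite("pics/s4.png",cv2.resize(c["img"][150:290,230:400,::-1],None,fx=4,fy=4,interpolation=cv2.INTER_CUBIC))
```

```text
[0.57270856 0.06658744 0.07551166] [-0.57067546  0.03474961 -0.40261319] 0.39789271222759764
```

View pics/s4.png

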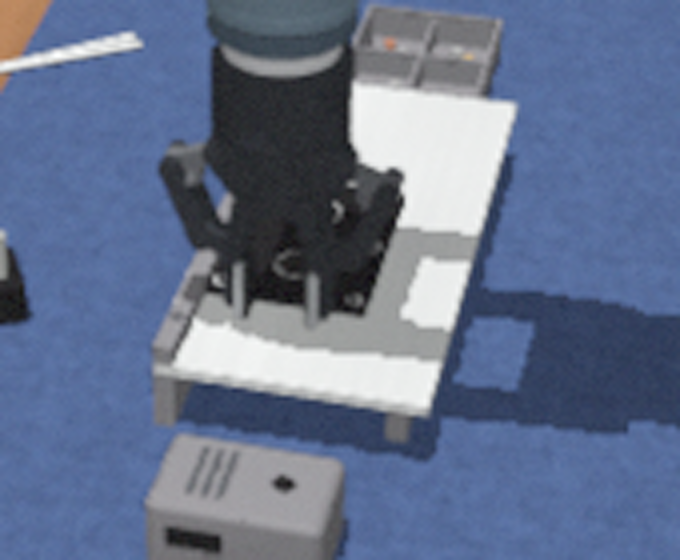

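Both fingers stand past the plate's +y end (tips at about 240,315 and 315,325), and the plate's rail side is flush. I'll feel for the ledge surface.

Emit:
send_rows(targets=[[0,0,0.2,0],[0,0,0.18,0],[0,0,0,0],[0,0,0,0]])

```text
clock: 8.77
ee_pos: [0.5753, 0.0662, 0.0694]
tcp_rot: [-3.142, -0.0, 1.506]
ft_force: [-0.0, 0.6, -0.5]
grip_width: 0.401
finger_force: 0.0
```

Emit:
send_rows(targets=[[0,0,0.05,0],[0,0,0,0],[0,0,0,0]])

```text
clock: 9.02
ee_pos: [0.5755, 0.0664, 0.0683]
tcp_rot: [3.141, 0.0, 1.507]
ft_force: [-1.2, -0.7, 0.0]
grip_width: 0.394
finger_force: 0.0
```

Emit:
send_rows(targets=[[0,0,0.05,0],[0,0,0,0],[0,0,0,0]])

```text
clock: 9.27
ee_pos: [0.5753, 0.0665, 0.0667]
tcp_rot: [-3.141, -0.0, 1.507]
ft_force: [0.2, -0.6, -0.2]
grip_width: 0.397
finger_force: 0.0
```

Emit:
send_rows(targets=[[0,0,0.05,0],[0,0,0,0],[0,0,0,0]])

```text
clock: 9.52
ee_pos: [0.5752, 0.0665, 0.0654]
tcp_rot: [-3.141, 0.0, 1.507]
ft_force: [-0.5, -0.7, 0.2]
grip_width: 0.401
finger_force: 0.0
```

Emit:
send_rows(targets=[[0,0,0.04,0],[0,0,0,0],[0,0,0,0]])

```text
clock: 9.77
ee_pos: [0.5753, 0.0665, 0.0645]
tcp_rot: [-3.141, 0.0, 1.507]
ft_force: [-0.2, 0.6, 0.6]
grip_width: 0.399
finger_force: 0.0
```

Emit:
send_rows(targets=[[0,0,0.04,0],[0,0,0,0],[0,0,0,0]])

```text
clock: 10.02
ee_pos: [0.5753, 0.0665, 0.0635]
tcp_rot: [-3.141, -0.0, 1.507]
ft_force: [-0.8, 0.0, -0.4]
grip_width: 0.402
finger_force: 0.0
```

Emit:
send_rows(targets=[[0,0,0.04,0],[0,0,0,0],[0,0,0,0]])

```text
clock: 10.27
ee_pos: [0.5754, 0.0665, 0.0632]
tcp_rot: [3.142, 0.0, 1.507]
ft_force: [-3.6, 0.5, 5.6]
grip_width: 0.395
finger_force: 2.8
```

Emit:
send_rows(targets=[[0,0,-0.1,0],[-0.2,0,0,0],[-0.2,0,0,0],[-0.2,0,0,0],[-0.2,0.01,0,0],[-0.2,0.01,0,0],[-0.2,0.01,0,0],[-0.2,0.01,0,0],[-0.2,0.01,0,0],[-0.2,0.01,0,0],[-0.2,0.01,0,0],[0,0,0,0]])

```text
clock: 11.27
ee_pos: [0.5742, 0.0151, 0.0651]
tcp_rot: [3.141, 0.001, 1.506]
ft_force: [0.5, -0.5, 0.4]
grip_width: 0.398
finger_force: 0.0
```

Run:
```python
from station import bot, imaging
import cv2
s=bot.observe();print(s["ee_pos"],s["ft_force"],s["finger_force"])
c=imaging.read_camera("side");cv2.imwrite("pics/s5.png",cv2.resize(c["img"][150:290,230:400,::-1],None,fx=4,fy=4,interpolation=cv2.INTER_CUBIC))
```

```text
[0.57424519 0.0150649  0.06509227] [ 0.47791269 -0.47656441  0.38761377] 0.0
```

View pics/s5.png

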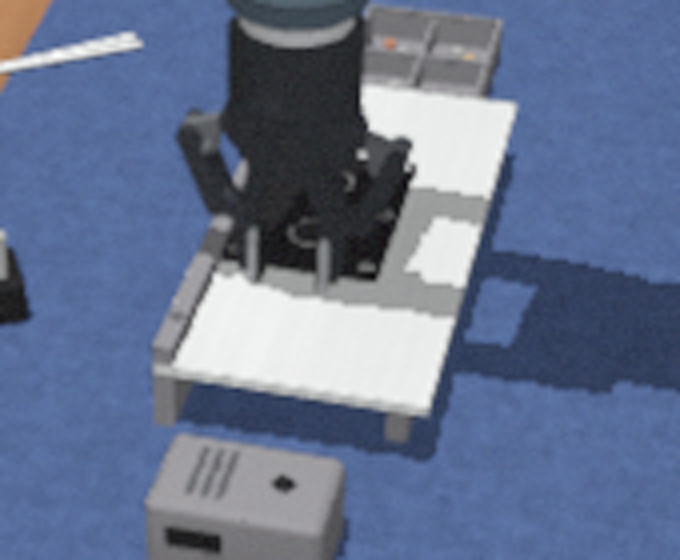

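The plate is moving with the fingers and still lies flush along the rail, its trailing edge now at about (315,275). I'll push on.

Emit:
send_rows(targets=[[-0.2,0.01,0,0],[-0.2,0.01,0,0],[-0.2,0.01,0,0],[-0.2,0.01,0,0],[-0.2,0.01,0,0],[-0.2,0.01,0,0],[-0.2,0.01,0,0],[-0.2,0.01,0,0],[-0.2,0.01,0,0],[-0.2,0.01,0,0],[-0.2,0,0,0],[-0.2,0,0,0]])

```text
clock: 12.32
ee_pos: [0.5728, -0.0444, 0.0651]
tcp_rot: [3.141, 0.0, 1.507]
ft_force: [-0.2, 1.2, -0.2]
grip_width: 0.402
finger_force: 0.5
```

Emit:
send_rows(targets=[[-0.2,0,0,0],[-0.2,0,0,0],[-0.2,0,0,0],[-0.2,0,0,0],[-0.2,0,0,0],[-0.2,0,0,0],[-0.2,0,0,0],[-0.2,0,0,0],[-0.2,0,0,0],[-0.2,0,0,0],[-0.2,0,0,0],[0,0,0,0]])

```text
clock: 13.32
ee_pos: [0.5691, -0.0996, 0.0651]
tcp_rot: [3.141, 0.001, 1.506]
ft_force: [0.3, -0.4, 0.3]
grip_width: 0.401
finger_force: 0.0
```

Run:
```python
from station import bot, imaging
import cv2,pickle
s=bot.observe();print(s["ee_pos"],s["ft_force"],s["finger_force"])
c=imaging.read_camera("top");pickle.dump(c,open("c1.pkl","wb"))
cv2.imwrite("pics/t6.png",cv2.resize(c["img"][170:310,220:460,::-1],None,fx=3.3,fy=3.3,interpolation=cv2.INTER_CUBIC))
```

```text
[ 0.56908735 -0.09958369  0.06512574] [ 0.30636084 -0.44899308  0.32032494] 0.0
```

View pics/t6.png

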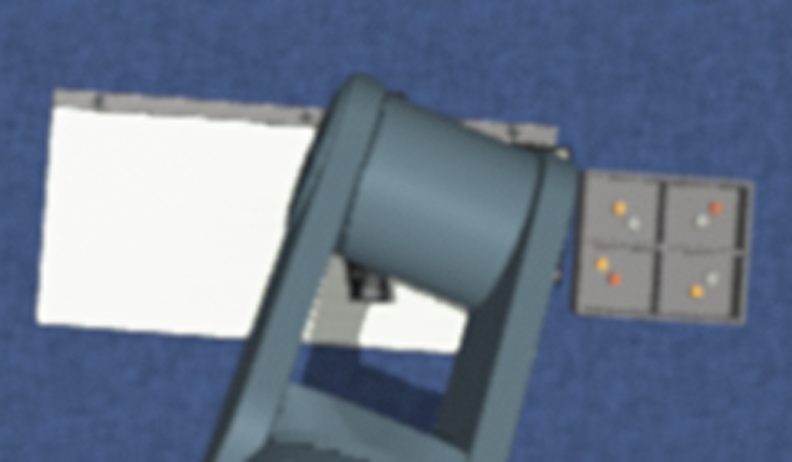

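The arm hides most of the plate, but the leading corners show at crop (565,150) and (558,278), about 12 mm past the ledge end. That matches the expected position, so I need about 30 mm more; I'll push 27, back off and measure.

Emit:
send_rows(targets=[[-0.12,0,0,0],[-0.12,0,0,0],[-0.12,0,0,0],[-0.12,0,0,0],[-0.12,0,0,0],[-0.12,0,0,0],[-0.12,0,0,0],[-0.12,0,0,0],[-0.12,0,0,0],[0,0,0,0],[0,0,0,0]])

```text
clock: 14.28
ee_pos: [0.5674, -0.1258, 0.0651]
tcp_rot: [3.141, 0.0, 1.507]
ft_force: [-0.4, -0.4, -0.2]
grip_width: 0.398
finger_force: 0.0
```

Emit:
send_rows(targets=[[0.4,0,0,0],[0.4,0,0,0],[0.4,0,-0.6,0],[1,0,-1,0],[1,0,-1,0],[1,0,0,0],[1,0,0,0],[1,0,0,0],[1,0,0,0],[1,0,0,0],[1,0,0,0],[0,0,0,0]])

```text
clock: 15.28
ee_pos: [0.5812, 0.1094, 0.1301]
tcp_rot: [-3.141, -0.002, 1.511]
ft_force: [-0.0, 0.3, -0.1]
grip_width: 0.399
finger_force: 0.0
```

Run:
```python
from station import bot, imaging
import cv2,pickle
from h import *
s=bot.observe();print(s["ee_pos"])
c=imaging.read_camera("top");pickle.dump(c,open("c2.pkl","wb"))
sd=imaging.read_camera("side");pickle.dump(sd,open("c2s.pkl","wb"))
c0=pickle.load(open("c0.pkl","rb"))["top"];lr,_=measure(c0)
A=c["img"][175:315,220:460,::-1];B=sd["img"][140:260,260:400,::-1]
cv2.imwrite("pics/t7.png",np.vstack([cv2.resize(A,(560,327),interpolation=2),cv2.resize(B,(560,273*1),interpolation=2)])[:600])
lr1,pr=measure(c);print(lr,lr1,pr,cv2.boxPoints(pr).round(0).tolist())
```

```text
[0.58123281 0.10939082 0.13007113]
((542.6812744140625, -56.87322998046875), (341.2167053222656, 147.07908630371094), 86.35424041748047) ((540.8023071289062, -85.47554016113281), (283.99407958984375, 147.1451873779297), 86.40602111816406) ((556.8981323242188, -202.41510009765625), (124.85334014892578, 93.09880065917969), 86.05082702636719) [[506.0, -261.0], [599.0, -268.0], [608.0, -143.0], [515.0, -137.0]]
```

View pics/t7.png

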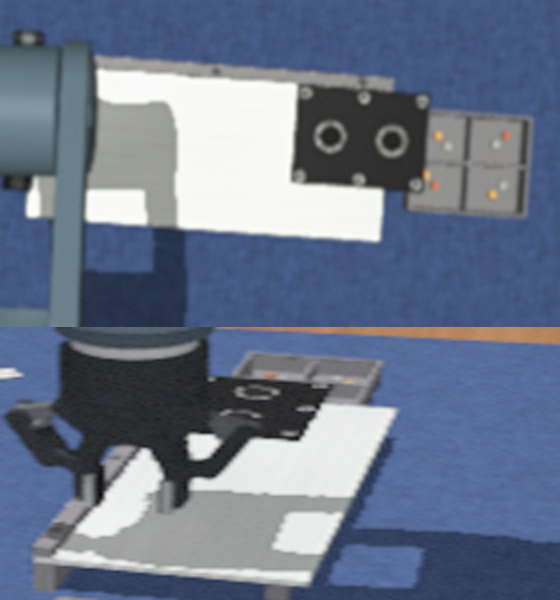

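The plate lies straight along the rail with its leading end over the tray's near edge (top crop 430). The overhang is about 39 mm, so I need about 4 mm more. I'll go back behind it.

Emit:
send_rows(targets=[[-1,0,0,0],[-1,0,0,0],[-1,0,0,0],[-1,0,0,0],[-1,0,0,0],[-1,0,0.6,0],[-1,0,1,0],[-0.8,0,0.8,0],[-0.4,0,0.2,0],[0,0,0,0],[0,0,0,0]])

```text
clock: 16.3
ee_pos: [0.5687, -0.1014, 0.0652]
tcp_rot: [-3.141, -0.0, 1.505]
ft_force: [0.1, 0.5, 0.1]
grip_width: 0.402
finger_force: 0.0
```

Emit:
send_rows(targets=[[-0.14,0,0,0],[-0.14,0,0,0],[-0.14,0,0,0],[-0.14,0,0,0],[-0.14,0,0,0],[-0.14,0,0,0],[-0.1,0,0,0],[-0.1,0,0,0],[-0.1,0,0,0],[0,0,0,0],[0,0,0,0]])

```text
clock: 17.22
ee_pos: [0.5671, -0.129, 0.065]
tcp_rot: [-3.142, 0.0, 1.507]
ft_force: [0.6, -0.4, 0.8]
grip_width: 0.396
finger_force: 0.0
```

Emit:
send_rows(targets=[[0.4,0,0,0],[0.4,0,0,0],[0,0,-0.8,0],[0,0,-0.9,0],[0,0,-0.9,0],[0,-0.9,0,0],[-0.9,-0.9,0,0],[-0.9,-0.9,0,0],[-0.9,-0.6,0,0],[-0.8,0,0,0],[0,0,0,0]], gripper=-1)

```text
clock: 18.13
ee_pos: [0.4801, -0.193, 0.1305]
tcp_rot: [3.141, 0.002, 1.505]
ft_force: [-0.4, -0.8, 0.3]
grip_width: -0.0
finger_force: 0.0
```

Emit:
send_rows(targets=[[0,0,0.8,0],[0,0,0.9,0],[0,0,0.6,0],[0,0,0.2,0],[0,0,0,0],[0,0,0,0]])

```text
clock: 18.63
ee_pos: [0.4809, -0.1903, 0.0679]
tcp_rot: [3.142, -0.0, 1.508]
ft_force: [-0.2, -0.0, 0.2]
grip_width: -0.001
finger_force: 0.0
```

Emit:
send_rows(targets=[[0,0.15,0.06,0],[0,0.15,0,0],[0,0.15,0,0],[0,0.15,0,0],[0,0.1,0,0],[0,0.1,0,0],[0,0.06,0,0],[0,0,0,0],[0,0,0,0]])

```text
clock: 19.38
ee_pos: [0.5018, -0.1923, 0.0659]
tcp_rot: [-3.141, -0.0, 1.507]
ft_force: [-0.7, -0.6, 0.4]
grip_width: -0.0
finger_force: 0.0
```

Emit:
send_rows(targets=[[0,0.03,0,0],[0,0,0,0],[0,0.03,0,0],[0,0,0,0]])

```text
clock: 19.72
ee_pos: [0.5035, -0.1925, 0.0661]
tcp_rot: [3.142, 0.0, 1.507]
ft_force: [0.4, -0.8, -0.3]
grip_width: 0.004
finger_force: 0.0
```

Emit:
send_rows(targets=[[0,0.03,0,0],[0,0,0,0],[0,0.02,0,0],[0,0,0,0]])

```text
clock: 20.05
ee_pos: [0.5048, -0.1926, 0.0661]
tcp_rot: [3.142, 0.0, 1.507]
ft_force: [0.8, 0.1, -0.6]
grip_width: 0.004
finger_force: 0.0
```

Emit:
send_rows(targets=[[0,0.02,0,0],[0,0,0,0]])

```text
clock: 20.22
ee_pos: [0.5051, -0.1926, 0.066]
tcp_rot: [-3.141, -0.0, 1.507]
ft_force: [-0.4, -0.3, 0.9]
grip_width: -0.0
finger_force: 0.4
```

Emit:
send_rows(targets=[[0,0.02,0,0],[0,0,0,0]])

```text
clock: 20.38
ee_pos: [0.5053, -0.1926, 0.066]
tcp_rot: [-3.141, -0.0, 1.507]
ft_force: [-1.9, -0.5, 1.7]
grip_width: 0.004
finger_force: 1.2
```

Emit:
send_rows(targets=[[0,0.03,0,0],[0,0,0,0],[0,-0.4,0,0],[0,-0.6,0,0],[0,0,-0.8,0],[0,0,-1,0],[0,0,-1,0],[0,-0.5,-1,0],[0,-1,-1,0],[0,-1,-1,0],[0,-1,0,0],[0,0,0,0]])

```text
clock: 21.38
ee_pos: [0.3918, -0.1851, 0.2121]
tcp_rot: [3.14, 0.002, 1.506]
ft_force: [-0.3, 0.4, -0.4]
grip_width: 0.0
finger_force: 0.0
```

Emit:
send_rows(targets=[[1,0,0,0],[1,0,0,0],[1,0,0,0],[1,0,0,0],[1,0,0,0],[1,0,0,0],[1,0,0,0],[1,0,0,0],[1,0,0,0],[1,0,0,0],[0,0,0,0],[0,0,0,0]])

```text
clock: 22.38
ee_pos: [0.41, 0.0651, 0.2106]
tcp_rot: [3.142, -0.0, 1.51]
ft_force: [0.3, 0.0, -1.0]
grip_width: -0.003
finger_force: 0.0
```

Run:
```python
from station import bot, imaging
import cv2,pickle
from h import *
s=bot.observe();print(s["ee_pos"])
c=imaging.read_camera("top")
c0=pickle.load(open("c0.pkl","rb"))["top"];lr,_=measure(c0);_,p2=measure(pickle.load(open("c2.pkl","rb")))
lr1,pr=measure(c);print(lr1,p2,pr)
a=np.radians(86.35);d=np.array(pr[0])-[548.8,-57.1];print("xl,yl",d@[np.sin(a),-np.cos(a)],d@[np.cos(a),np.sin(a)])
A=c["img"][175:315,220:460,::-1];cv2.imwrite("pics/t8.png",cv2.resize(A,(792,462),interpolation=2))
diff=cv2.absdiff(c["img"],c0["img"]).max(2);
for n,(x0,x1,y0,y1) in dict(batt=(176,214,203,255),stand=(258,295,118,158),tray=(405,452,218,272)).items(): print(n,(diff[y0:y1,x0:x1]>40).mean())
```

```text
[0.40995762 0.06507157 0.21063356]
((542.6835327148438, -56.83735656738281), (341.1448974609375, 147.07908630371094), 86.35424041748047) ((556.8981323242188, -202.41510009765625), (124.85334014892578, 93.09880065917969), 86.05082702636719) ((557.1669921875, -205.58309936523438), (125.0201644897461, 92.87322235107422), 86.38594055175781)
xl,yl 17.80266783405341 -147.64925456419382
batt 0.0
stand 0.0
tray 0.0
```

View pics/t8.png

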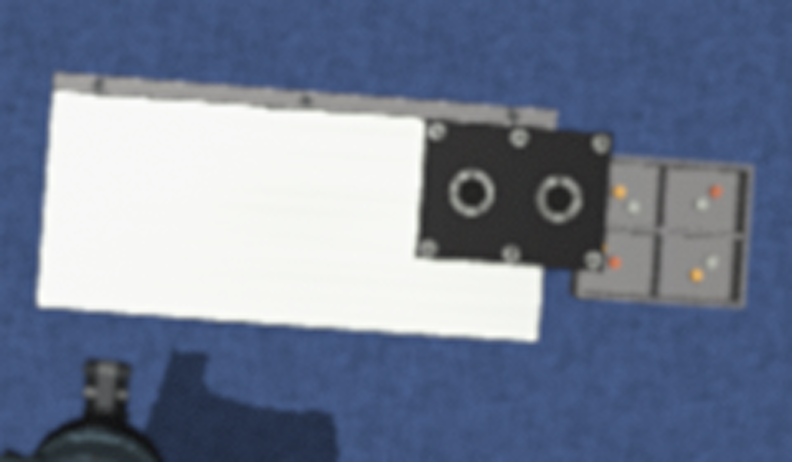

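The plate is parallel to and against the rail (crop 425–610). It overhangs the ledge end by about 42.7 mm, and the tray, battery and stand are unmoved.

```bash
python3 -c "
from station import bot
print(bot.finish_job())"
```

```text
the job is handed in; nothing more can be done
None
```

The job is handed in: by the last top-camera measurement, the plate lies flat against the rail and sticks out about 43 mm (a third of its length) past the tray end, and the tray, battery and bit stand have not moved.

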